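# Test the display-case lamp switch before opening the shop

### The job

Before the dried-goods shop opens, test the display-case lamp: it is switched by the plain round knob on one of the two small boxes on the counter. Pull that knob straight up all the way out to its stop, keep it out for about a second, then push it fully back down and let go. Leave the knob with the long bar-shaped head alone: it runs the fan.

Things in the scene. Friction and masses are not known exactly. Their poses are not given: they have to be found in the camera images.
- lamp_head (a point): Centre of the head of the lamp's knob: upright black cylinder, 36 mm diameter, 26 mm high, on a 12 mm stem in the middle of the top of a fixed white box 110 x 110 mm, 50 mm high. Pushed in, this point is 31 mm above the box's top, 81 mm above the counter; it rises with the knob. z up, x and y along the box's sides (turned up to 30 degrees). Free room all round the head down to the box.
- lamp_knob (a joint): How far the lamp's knob is pulled straight up, in m: 0 fully in (home, starts there), 0.025 fully out, its on position, against a firm stop. It takes about 5 N to move either way, does not spring or snap, and stays where it is left.
- fan_head (a point): Centre of the head of the fan's push-pull knob, not to be used: a black bar 64 mm long (along its own y), 16 mm wide, 26 mm high, on a box and stem just like the lamp's; also 81 mm above the counter. The two boxes may stand either way round, left or right.
- fan_knob (a joint): How far the fan's knob is pulled out, in m: 0 fully in, where it starts and must stay; 0.025 out.
Mind the look-alikes: they are no part of the job. Leave any pink or purple look-alike of the part that bears lamp_head alone.

How it is judged:
By the outcome, as a careful person would: the job done as asked, in the order asked, and still so for the second after the job is handed in, with the robot touching nothing.
It also fails if it takes over 35 s, if anything falls off the work surface, if the arm or the gripper's body presses on something with over 40 N, if the wrist force passes 120 N, or if a joint passes its speed limit or range.

### The arm

A 6-joint arm with a two-finger parallel gripper is mounted at the origin on the work surface. World frame = base frame: x ahead of the robot, y to its left, z up, the work surface at z = 0. Lengths are in mm, angles in degrees, forces in N, time in s.
With the tool pointing down it reaches from about 375 to 825 mm from the base axis. Payload 5.5 kg.
Tool frame: the origin (TCP) lies at the centre of the arm's flange, where the gripper is bolted on; the fingertips stand 173 mm ahead of it and the grasp point (between the pads) lies 155 mm ahead of it; x points along the fingers, z is the direction in which the jaws open and shut, and the axes are right-handed (so a half turn about x gives the same grasp; the last joint's range is limited). The gripper opens to 85 mm and grips with 20 to 120 N. Pads are 22 mm wide; open, the fingers measure 114 mm over their backs; the gripper's body (76 mm by 85 mm) begins 54 mm behind the grasp point. The pads swing forward as they close: fully open they stand 13 mm farther back than shut.
Start: joints at [74.198, 17.962, -2.699, 69.339, 0, 90], TCP at [163.387, 577.322, 404.699] pointing down, gripper open.
Joint ranges: [-152.73, 152.73], [-39.44, 99.34], [-58.76, 71.6], [-118.89, 123.64], [-81.53, 83.1], [-180, 180]. Speed limits (degrees/s): [136.94, 136.94, 172.46, 180, 180, 180].

### API

Orientations are given as [roll, pitch, yaw] about the fixed x, y, z axes, in that order (R = Rz(yaw) Ry(pitch) Rx(roll)).
In Python, from plant import ctrl, grab_frame, camera_params gives the robot as it stands.
- The arm moves only by the shell command python3 -m inch 'ROWS' [FORCE]. ROWS is JSON, a list that holds one entry, the list of rows, each a list of 7 numbers: the turn, a rotation vector about the tool's x, y, z in rad, then the shift along the tool's x, y, z in m, then the closure, from -1 (fully open) to 1 (shut). A call has 1 to 20 rows; each row is the pose to reach, as a shift and turn from the pose commanded when the call began, along the tool's axes at that moment; what a row does not reach only later rows make up. A row lasts 1/10 s, in which the tool goes at most 50 mm and 8.59 degrees, less where a joint would pass 70% of its speed; a pose out of reach is approached as far as the arm can. A call with a gripper value outside its range is refused whole. The fingers move at their own pace and stop on an object; FORCE is the grip in N (left out, the last holds). Time passes only in rows, so rows that repeat a pose let the fingers close. It gives the time, the measured TCP pose, the force and the opening at its end, in the units of the state.
- ctrl.state(): the state, without advancing time (a new reading comes with each control period).
- grab_frame(name): name is "scene" or "top" or "wrist"; returns the picture (384x512x3 uint8, red, green, blue); there is no depth.
- camera_params(name): a dict with "fx", "fy", "cx", "cy" (pixels), "k1" (the pictures are not rectified: a ray, as slopes to the right and down, at radius r is drawn at 1 + k1 r^2 times it, then the intrinsics apply), "T" (4x4, takes a point from camera to world coordinates); the wrist camera has in their place "hand_eye" (4x4, takes a point from camera to tool coordinates, whose origin is the TCP and whose axes are the tool frame's). Camera axes: x right, y up, looking along -z (the intrinsics and any distortion apply to the point x, -y, -z); pixel columns grow to the right and rows downward; lengths in mm; the calibration is good to about 2 mm. A picture is of the moment at which its call begins: read the wrist's pose just before it. camera_params takes no time and is no camera call.
- ctrl.close_job(): hands the job in, once; it reports no verdict.
The state is a dict: "time": time; "joint_positions": joint angles; "joint_vel": joint speeds; "effort": joint torques, N m; "tcp_pos": TCP position; "eef_rot": TCP orientation; "ft_force": force on the tool from outside, world axes, zero at the start; "moment": the same for the moment, N m; "gripper_width": opening from 0.0 (shut) to 1.0 (fully open).
Only numpy, scipy, OpenCV 4.12 (cv2) and the standard library are available. Lean on these libraries where they do the work, as an engineer would, in place of code of your own. Each camera call takes 0.05 s, during which the arm holds its last target.

## Working session

There is one attempt and no reset: what is moved stays moved. The work goes in short steps, Python scripts to look and compute and a shell command to move; the robot and the scene stay as the last step left them, time stands still between calls to the robot, and variables do not carry over. Pictures are saved under pics/ and viewed, and the job is handed in when it is done.

```bash
mkdir -p pics; ls; python3 - <<'E'
from plant import ctrl, grab_frame, camera_params
import cv2
print(ctrl.state())
for n in("scene","top","wrist"):
    cv2.imwrite(f"pics/{n}0.png",grab_frame(n)[:,:,::-1]); print(n,camera_params(n))
E
```

```text
pics
{'time': 0.0, 'joint_positions': array([ 7.41980024e+01,  1.80030577e+01, -2.75524546e+00,  6.93396020e+01,
        9.08125329e-05,  9.00009026e+01]), 'joint_vel': array([-0.00131338,  0.12949024, -0.0058397 , -0.01141658,  0.0967633 ,
       -0.03941484]), 'effort': array([ 3.09316281e-03, -5.39589787e+01,  3.39749801e+01,  1.91854918e-02,
       -2.33555613e-05,  2.72907648e-06]), 'tcp_pos': array([163.30919551, 577.04658811, 403.83838851]), 'eef_rot': array([ 179.94775763,   89.9020948 , -105.85514264]), 'ft_force': array([-0.04447891, -0.07250588, -0.40901735]), 'moment': array([-0.01823804, -0.05002194, -0.05625855]), 'gripper_width': 1.0021867203349888}
scene {'fx': 442.8520810127981, 'fy': 442.8520810127981, 'cx': 254.31175793436356, 'cy': 195.43964883255973, 'k1': -0.14703880453068272, 'T': array([[-1.81939377e-01, -7.20239033e-01,  6.69442902e-01,
         1.13530710e+03],
       [ 9.83292761e-01, -1.37263663e-01,  1.19557657e-01,
         1.63402238e+02],
       [ 5.78009390e-03,  6.80010605e-01,  7.33179492e-01,
         7.77295461e+02],
       [ 0.00000000e+00,  0.00
[... 329 characters left out ...]
2452901e-02,
         2.00448420e+01],
       [-1.79934188e-02,  1.19831326e-01,  9.92631195e-01,
         8.42094217e+02],
       [ 0.00000000e+00,  0.00000000e+00,  0.00000000e+00,
         1.00000000e+00]])}
wrist {'fx': 273.5964528584061, 'fy': 273.5964528584061, 'cx': 255.7739719434452, 'cy': 192.8154033878973, 'k1': -0.039943377627903516, 'hand_eye': array([[-4.38224658e-04,  2.99601717e-01, -9.54064263e-01,
         3.11231057e+01],
       [ 2.85432794e-05,  9.54064358e-01,  2.99601734e-01,
         7.70652477e+01],
       [ 9.99999904e-01,  1.04060745e-04, -4.26646143e-04,
        -5.08100629e-01],
       [ 0.00000000e+00,  0.00000000e+00,  0.00000000e+00,
         1.00000000e+00]])}
```

View pics/scene0.png

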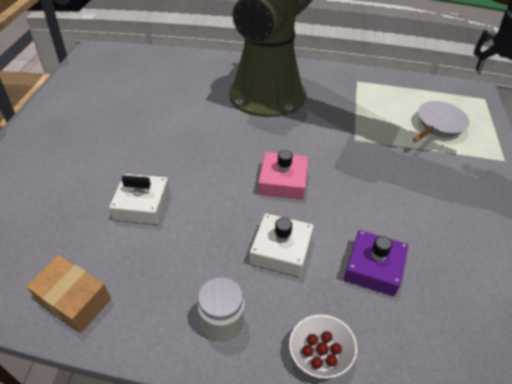

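View pics/top0.png

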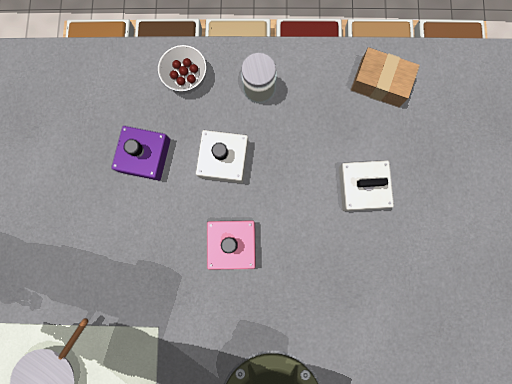

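View pics/wrist0.png

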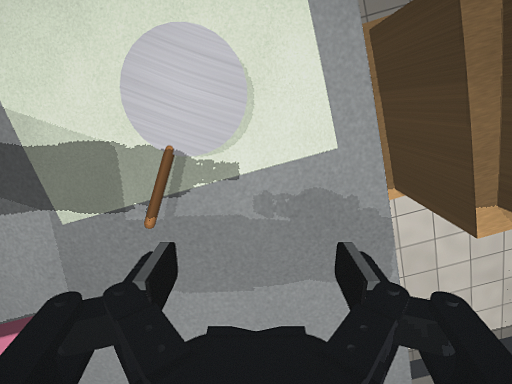

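The lamp is the white box with a round knob, at (220,151) in the top view and (284,228) in the scene view. The fan, with the bar knob, is at (372,183) in the top view. The purple and pink boxes are decoys.

```bash
cat > h.py <<'E'
import numpy as np, cv2
from plant import ctrl, grab_frame, camera_params
from scipy.spatial.transform import Rotation as R
def ray(n,uv,T=None):
    p=camera_params(n); T=p["T"] if T is None else T
    K=np.array([[p["fx"],0,p["cx"]],[0,p["fy"],p["cy"]],[0,0,1.]])
    u=cv2.undistortPoints(np.array([[uv]],float),K,np.array([p["k1"],0,0,0.]))[0,0]
    return T[:3,3], T[:3,:3]@np.array([u[0],-u[1],-1])
def onz(n,uv,z,T=None):
    o,d=ray(n,uv,T); return o+d*(z-o[2])/d[2]
def tri(r1,r2):
    (a,d),(b,e)=r1,r2
    s=np.linalg.lstsq(np.c_[d,-e],b-a,rcond=None)[0]
    p,q=a+d*s[0],b+e*s[1]; return (p+q)/2,np.linalg.norm(p-q)
def wristT(st):
    T=np.eye(4);T[:3,:3]=R.from_euler('xyz',st["eef_rot"],degrees=True).as_matrix();T[:3,3]=st["tcp_pos"]
    return T@camera_params("wrist")["hand_eye"]
E
python3 - <<'E'
from h import *
rays={}
for n,(x0,y0,x1,y1) in {"top":(192,125,252,188),"scene":(245,205,320,280)}.items():
    im=cv2.imread(f"pics/{n}0.png"); c=im[y0:y1,x0:x1]
    w=(c.min(2)>165).astype(np.uint8); cs=cv2.findContours(w,0,2)[0]; k=max(cs,key=cv2.contourArea)
    hull=cv2.convexHull(k); r=cv2.minAreaRect(hull); print(n,"box",r)
    if n=="top":
        pts=cv2.boxPoints(r)+[x0,y0]; P=np.array([onz(n,p,50) for p in pts]); print(P.round(1),P.mean(0),np.linalg.norm(P-np.roll(P,1,0),axis=1),[np.degrees(np.arctan2(*(P[(i+1)%4]-P[i])[[1,0]])) for i in range(4)])
    d=(c.max(2)<85).astype(np.uint8); q=max(cv2.findContours(d,0,2)[0],key=cv2.contourArea)
    m=cv2.moments(q); u=(m['m10']/m['m00']+x0,m['m01']/m['m00']+y0); b=cv2.boundingRect(q)
    print("head",u,b,m['m00'],onz(n,u,81)); rays[n]=ray(n,u)
    cv2.imwrite(f"pics/crop_{n}.png",cv2.resize(c,None,fx=6,fy=6))
print(tri(rays["top"],rays["scene"]))
st=ctrl.state();print(R.from_euler('xyz',st["eef_rot"],degrees=True).as_matrix().round(3))
E
```

```text
top box ((29.00873374938965, 29.43449592590332), (46.918121337890625, 45.79472351074219), 7.594643592834473)
[[527.6 186.3  50. ]
 [636.8 175.7  50. ]
 [622.3  65.3  50. ]
 [513.9  77.6  50. ]] [575.13458908 126.2238107   50.        ] [109.54805911 109.7123935  111.37191834 109.07572019] [np.float64(-5.532967198620187), np.float64(-97.50951220675879), np.float64(173.51935426890512), np.float64(82.79853912479304)]
head (222.21810699588477, 155.92592592592592) (20, 19, 16, 16) 40.5 [563.62785543 119.14068588  81.        ]
scene box ((36.764705657958984, 32.9411735534668), (54.81304931640625, 42.6862678527832), 14.03624439239502)
head (282.1931119311193, 232.82779827798277) (30, 19, 16, 16) 135.5 [589.0595876  122.92607062  81.        ]
(array([569.63329322, 121.91736751,  56.37352464]), np.float64(0.8672440758967929))
[[-0.    -0.962  0.272]
 [-0.001  0.272  0.962]
 [-1.     0.    -0.001]]
```

```bash
python3 -m inch --help 2>&1 | head -5; python3 -c "print()"
```

```text
invalid input: not JSON, or not a number
```

```bash
python3 - <<'E'
from h import *
rays={}
for n,(x0,y0,x1,y1) in {"top":(205,138,232,165),"scene":(270,213,296,241)}.items():
    c=cv2.imread(f"pics/{n}0.png")[y0:y1,x0:x1]
    for th in (60,75,90,105,120):
        d=(c.max(2)<th).astype(np.uint8); q=max(cv2.findContours(d,0,2)[0],key=cv2.contourArea)
        print(n,th,cv2.minEnclosingCircle(q),cv2.contourArea(q))
a=[cv2.resize(cv2.imread(f"pics/crop_{n}.png"),(390,390)) for n in("top","scene")]
cv2.imwrite("pics/crops.png",np.hstack(a))
E
```

```text
top 60 ((15.15384578704834, 14.538461685180664), 7.301717281341553) 30.5
top 75 ((14.1875, 13.6875), 8.581056594848633) 35.0
top 90 ((14.197368621826172, 13.723684310913086), 8.609124183654785) 45.5
top 105 ((14.875, 12.875), 8.77684497833252) 196.0
top 120 ((14.328282356262207, 13.196969985961914), 8.857277870178223) 200.5
scene 60 ((12.679104804992676, 17.34328269958496), 7.686872959136963) 97.0
scene 75 ((12.708860397338867, 17.57594871520996), 8.12094497680664) 115.0
scene 90 ((12.12385368347168, 18.133028030395508), 9.401251792907715) 144.0
scene 105 ((12.84615421295166, 18.0), 10.732178688049316) 178.5
scene 120 ((12.5, 16.0), 12.298474311828613) 305.5
```

View pics/crops.png

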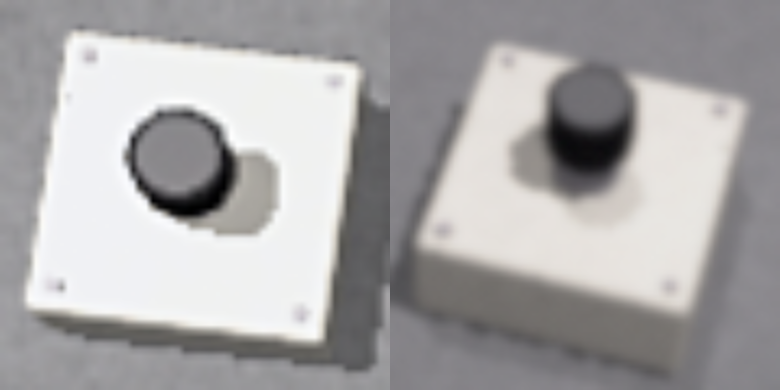

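Both crops show the round black head, centred at about (219.3,151.2) in the top view and (283.8,227.3) in the scene view.

```bash
python3 - <<'E'
from h import *
a,b=(219.3,151.2),(283.8,227.3)
print(onz("top",a,81),onz("scene",b,81),tri(ray("top",a),ray("scene",b)))
st=ctrl.state();M=R.from_euler('xyz',st["eef_rot"],degrees=True).as_matrix()
p=camera_params("top");
for g in [(575,126,81+155+120)]:
    print((M.T@(np.array(g)-st["tcp_pos"])).round(1))
# yaw: want tool z along box y axis (deg 83) or x
z=M[:,2]; print(np.degrees(np.arctan2(z[1],z[0])))
# fan
print(onz("top",(372,183),81))
E
```

```text
[574.46353589 126.00054655  81.        ] [574.48001577 124.12391727  81.        ] (array([574.5215339 , 125.03998811,  81.34103078]), np.float64(1.8409542265699748))
[  48.5 -519.  -321.9]
74.19856170567768
[ 504.9765838 -214.3207413   81.       ]
```

```bash
python3 -m inch '[[[0,0,0,0.048,-0.519,-0.322,-1],[0,0,0,0.048,-0.519,-0.322,-1],[0,0,0,0.048,-0.519,-0.322,-1],[0,0,0,0.048,-0.519,-0.322,-1],[0,0,0,0.048,-0.519,-0.322,-1],[0,0,0,0.048,-0.519,-0.322,-1],[0,0,0,0.048,-0.519,-0.322,-1],[0,0,0,0.048,-0.519,-0.322,-1],[0,0,0,0.048,-0.519,-0.322,-1],[0,0,0,0.048,-0.519,-0.322,-1],[0,0,0,0.048,-0.519,-0.322,-1],[0,0,0,0.048,-0.519,-0.322,-1],[0,0,0,0.048,-0.519,-0.322,-1],[0,0,0,0.048,-0.519,-0.322,-1],[0,0,0,0.048,-0.519,-0.322,-1],[0,0,0,0.048,-0.519,-0.322,-1],[0,0,0,0.048,-0.519,-0.322,-1],[0,0,0,0.048,-0.519,-0.322,-1]]]'
python3 - <<'E'
from h import *
st=ctrl.state();im=grab_frame("wrist");cv2.imwrite("pics/w1.png",im[:,:,::-1])
print(st)
np.save("T1.npy",wristT(st))
E
```

```text
time: 1.95
tcp_pos: [574.5, 127.2, 357.0]
eef_rot: [-50.2, 90.0, 24.1]
ft_force: [1.0, -0.0, -0.1]
gripper_width: 0.998
{'time': 1.95, 'joint_positions': array([ 1.24852179e+01,  1.79870802e+01, -8.96225563e+00,  6.30320134e+01,
        3.81962542e-03,  2.81864088e+01]), 'joint_vel': array([-0.34039652, -0.02886138,  0.25193777,  0.02507591, -0.1129337 ,
       -0.04020941]), 'effort': array([-4.61640162e-02, -5.29771614e+01,  3.30336249e+01,  5.69036536e-03,
       -8.58219410e-04,  2.23952775e-03]), 'tcp_pos': array([574.50439652, 127.21981637, 357.03297701]), 'eef_rot': array([-50.23958013,  89.98096218,  24.05922954]), 'ft_force': array([ 1.01577445, -0.00181879, -0.08189177]), 'moment': array([-0.01197996, -0.01175765,  0.06339123]), 'gripper_width': 0.9980443984388873}
```

View pics/w1.png

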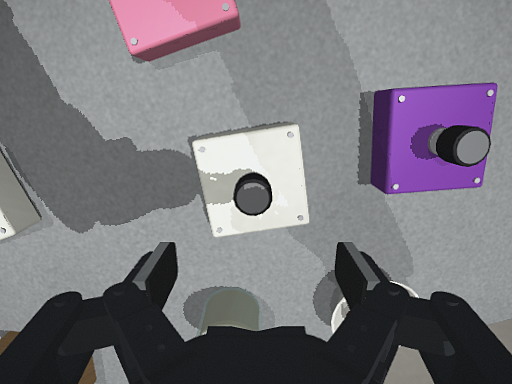

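The wrist view shows the lamp head at about (253.5,194), centred between the jaws. The jar at (228,310) is beyond the gripper.

```bash
python3 - <<'E'
from h import *
T=np.load("T1.npy")
h=onz("wrist",(253.5,194),81,T); print(h, onz("wrist",(254,190),94,T)); 
st=ctrl.state();M=R.from_euler('xyz',st["eef_rot"],degrees=True).as_matrix()
g=(h+np.array([574.5,125.0,81]))/2; print(g)
print((M.T@(np.array([g[0],g[1],81+155])-st["tcp_pos"])).round(1))
print(onz("top",(262,68),100))
E
```

```text
[574.87338404 124.5439606   81.        ] [567.45149844 127.2086854   94.        ]
[574.68669202 124.7719803   81.        ]
[121.   -0.6  -2.2]
[763.18115653  31.63180445 100.        ]
```

```bash
python3 -m inch '[[[0,0,0,0.035,0,-0.002,-1],[0,0,0,0.065,0,-0.002,-1],[0,0,0,0.09,0,-0.002,-1],[0,0,0,0.11,0,-0.002,-1],[0,0,0,0.12,0,-0.002,-1],[0,0,0,0.121,0,-0.002,-1],[0,0,0,0.121,0,-0.002,-1],[0,0,0,0.121,0,-0.002,-1]]]' 30
python3 - <<'E'
from h import *
im=np.hstack([grab_frame("wrist"),grab_frame("scene")[130:330,200:380].repeat(2,0)[:384].repeat(1,1)])
cv2.imwrite("pics/w2.png",im[:,:,::-1])
E
```

```text
time: 2.8
tcp_pos: [575.2, 124.5, 237.0]
eef_rot: [-62.0, 89.9, 12.2]
ft_force: [-0.7, 0.5, -1.0]
gripper_width: 0.999
```

View pics/w2.png

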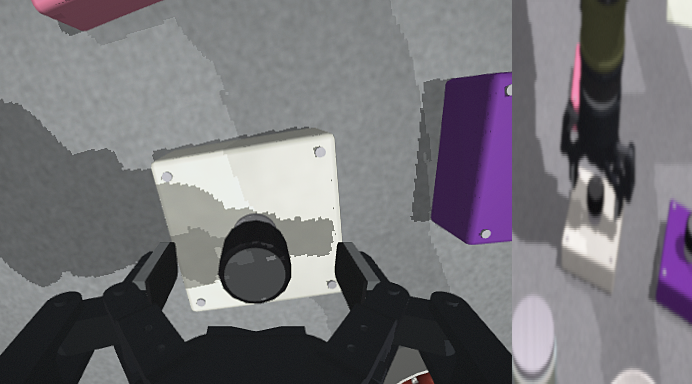

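The head at (255,262) sits centred between the pads, so I'm closing the jaws.

```bash
python3 -m inch '[[[0,0,0,0,0,0,1],[0,0,0,0,0,0,1],[0,0,0,0,0,0,1],[0,0,0,0,0,0,1],[0,0,0,0,0,0,1],[0,0,0,0,0,0,1],[0,0,0,0,0,0,1],[0,0,0,0,0,0,1],[0,0,0,0,0,0,1],[0,0,0,0,0,0,1]]]' 40
```

```text
time: 3.9
tcp_pos: [574.6, 124.2, 235.9]
eef_rot: [-119.7, 90.0, -45.5]
ft_force: [-1.9, -1.1, 5.4]
gripper_width: 0.409
```

The width of 35 mm matches the 36 mm head. Next I'll pull up slowly.

```bash
python3 -m inch '[[[0,0,0,-0.003,0,0,1],[0,0,0,-0.006,0,0,1],[0,0,0,-0.009,0,0,1],[0,0,0,-0.012,0,0,1],[0,0,0,-0.015,0,0,1],[0,0,0,-0.018,0,0,1],[0,0,0,-0.021,0,0,1],[0,0,0,-0.023,0,0,1],[0,0,0,-0.023,0,0,1],[0,0,0,-0.023,0,0,1]]]'
python3 - <<'E'
from h import *
im=grab_frame("scene")[140:290,200:400]
cv2.imwrite("pics/s3.png",cv2.resize(im,None,fx=4,fy=4,interpolation=2)[:,:,::-1])
E
```

```text
time: 4.9
tcp_pos: [574.5, 124.2, 259.2]
eef_rot: [-96.9, 90.0, -22.7]
ft_force: [-1.1, -1.3, 1.6]
gripper_width: 0.408
```

View pics/s3.png

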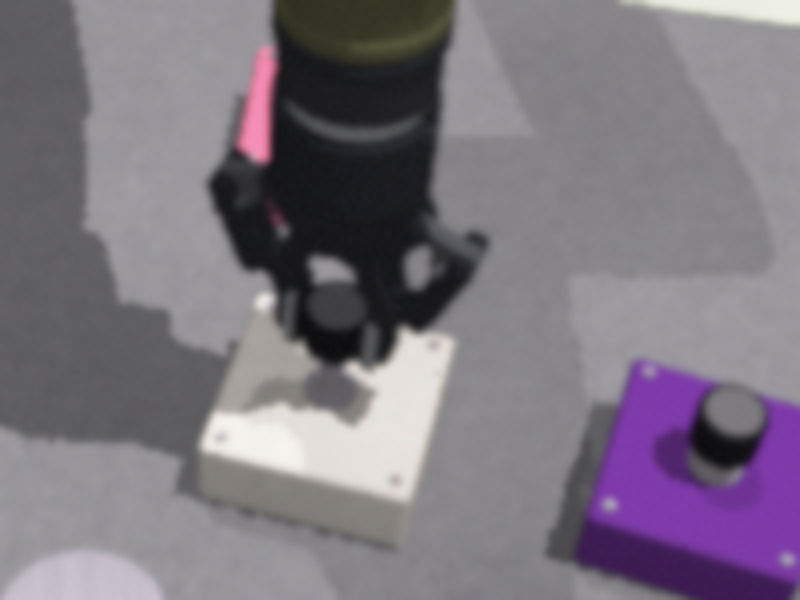

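The knob has risen about 23 mm with the gripper. I'll move on to the stop in small steps.

```bash
python3 -m inch '[[[0,0,0,-0.001,0,0,1],[0,0,0,-0.002,0,0,1],[0,0,0,-0.003,0,0,1],[0,0,0,-0.003,0,0,1],[0,0,0,-0.003,0,0,1]]]'
```

```text
time: 5.45
tcp_pos: [574.5, 124.2, 261.2]
eef_rot: [132.3, 90.0, -153.5]
ft_force: [3.8, -0.6, -9.1]
gripper_width: 0.413
```

```bash
python3 -m inch '[[[0,0,0,-0.001,0,0,1],[0,0,0,-0.001,0,0,1],[0,0,0,-0.001,0,0,1],[0,0,0,-0.001,0,0,1],[0,0,0,-0.001,0,0,1],[0,0,0,-0.001,0,0,1],[0,0,0,-0.001,0,0,1],[0,0,0,-0.001,0,0,1],[0,0,0,-0.001,0,0,1],[0,0,0,-0.001,0,0,1],[0,0,0,-0.001,0,0,1]]]'
python3 - <<'E'
from h import *
im=grab_frame("scene")[140:290,200:400]
cv2.imwrite("pics/s4.png",cv2.resize(im,None,fx=4,fy=4,interpolation=2)[:,:,::-1])
E
```

```text
time: 6.55
tcp_pos: [574.5, 124.2, 261.3]
eef_rot: [120.4, 89.9, -165.4]
ft_force: [6.8, -0.4, -17.0]
gripper_width: 0.411
```

View pics/s4.png

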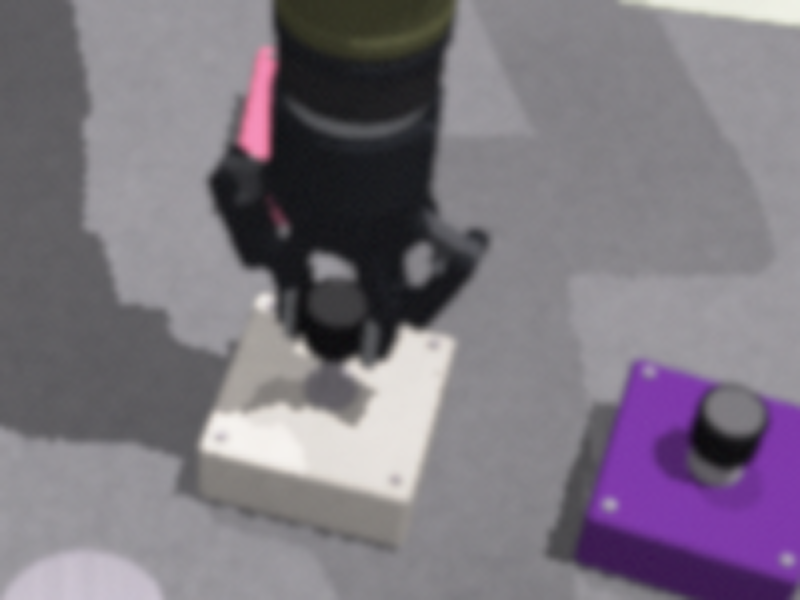

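It is firmly at the stop: the height holds at 261.3 while the pull grew to 17 N. It has been held there for about 1.2 s, so now I'll push it back.

```bash
python3 -m inch '[[[0,0,0,0.003,0,0,1],[0,0,0,0.006,0,0,1],[0,0,0,0.009,0,0,1],[0,0,0,0.012,0,0,1],[0,0,0,0.015,0,0,1],[0,0,0,0.018,0,0,1],[0,0,0,0.021,0,0,1],[0,0,0,0.024,0,0,1],[0,0,0,0.026,0,0,1],[0,0,0,0.028,0,0,1],[0,0,0,0.028,0,0,1],[0,0,0,0.028,0,0,1]]]'
```

```text
time: 7.8
tcp_pos: [574.6, 124.2, 235.8]
eef_rot: [-75.2, 90.0, -1.0]
ft_force: [-4.6, -3.8, 13.2]
gripper_width: 0.407
```

```bash
python3 -m inch '[[[0,0,0,0.001,0,0,1],[0,0,0,0.001,0,0,1],[0,0,0,0.001,0,0,1],[0,0,0,0.001,0,0,1]]]'
```

```text
time: 8.2
tcp_pos: [574.5, 124.2, 235.7]
eef_rot: [-71.9, 89.9, 2.3]
ft_force: [-6.7, -4.3, 21.4]
gripper_width: 0.411
```

Fully in: 235.7, against 235.9 at the start, with the push rising to 21 N. I'll release with this slight downward preload, then retreat.

```bash
python3 -m inch '[[[0,0,0,0,0,0,-1],[0,0,0,0,0,0,-1],[0,0,0,0,0,0,-1],[0,0,0,0,0,0,-1],[0,0,0,0,0,0,-1],[0,0,0,0,0,0,-1],[0,0,0,0,0,0,-1],[0,0,0,0,0,0,-1],[0,0,0,0,0,0,-1],[0,0,0,0,0,0,-1]]]'
python3 - <<'E'
from h import *
cv2.imwrite("pics/w5.png",grab_frame("wrist")[:,:,::-1])
E
```

```text
time: 9.2
tcp_pos: [574.5, 124.2, 233.7]
eef_rot: [-38.6, 90.0, 35.6]
ft_force: [0.6, -0.7, 0.5]
gripper_width: 0.999
```

View pics/w5.png

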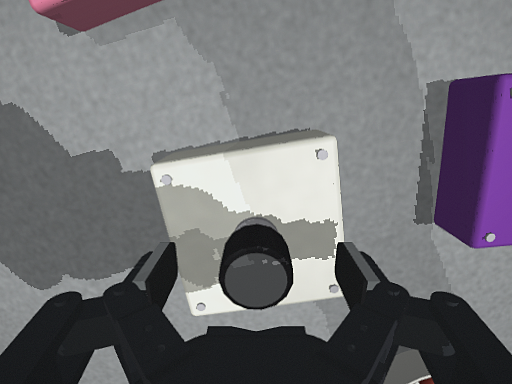

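The jaws are clear of the head at (256,265) on both sides. I'll retreat straight up, then back the way the arm came so the cameras can see.

```bash
python3 -m inch '[[[0,0,0,-0.02,0,0,-1],[0,0,0,-0.05,0,0,-1],[0,0,0,-0.09,0,0,-1],[0,0,0,-0.123,0,0,-1],[0,0,0,-0.123,0,0,-1],[0,0,0,-0.16,0.03,0.03,-1],[0,0,0,-0.17,0.07,0.06,-1],[0,0,0,-0.17,0.11,0.09,-1],[0,0,0,-0.17,0.15,0.12,-1],[0,0,0,-0.17,0.19,0.15,-1],[0,0,0,-0.17,0.23,0.18,-1],[0,0,0,-0.17,0.27,0.21,-1],[0,0,0,-0.17,0.31,0.23,-1],[0,0,0,-0.17,0.35,0.25,-1],[0,0,0,-0.17,0.39,0.27,-1],[0,0,0,-0.17,0.39,0.27,-1],[0,0,0,-0.17,0.39,0.27,-1]]]'
python3 - <<'E'
from h import *
for n in("top","scene"):
    cv2.imwrite(f"pics/{n}6.png",grab_frame(n)[:,:,::-1])
rs=[]
for n,(x0,y0,x1,y1) in {"top":(205,138,232,165),"scene":(270,213,296,241)}.items():
    for t in "06":
        c=cv2.imread(f"pics/{n}{t}.png")[y0:y1,x0:x1]
        for th in(60,75,105):
            d=(c.max(2)<th).astype(np.uint8); q=max(cv2.findContours(d,0,2)[0],key=cv2.contourArea); print(n,t,th,cv2.minEnclosingCircle(q))
ims=[]
for t in "06":
    ims.append(np.hstack([cv2.resize(cv2.imread(f"pics/scene{t}.png")[205:280,245:320],(390,300)),cv2.resize(cv2.imread(f"pics/scene{t}.png")[165:240,100:175],(390,300))]))
cv2.imwrite("pics/cmp.png",np.vstack(ims))
E
```

```text
time: 10.95
tcp_pos: [271.9, 490.6, 402.9]
eef_rot: [-170.5, 89.9, -96.2]
ft_force: [-0.4, -0.2, 0.3]
gripper_width: 0.998
top 0 60 ((15.15384578704834, 14.538461685180664), 7.301717281341553)
top 0 75 ((14.1875, 13.6875), 8.581056594848633)
top 0 105 ((14.875, 12.875), 8.77684497833252)
top 6 60 ((15.15384578704834, 14.538461685180664), 7.301717281341553)
top 6 75 ((14.1875, 13.6875), 8.581056594848633)
top 6 105 ((14.875, 12.875), 8.77684497833252)
scene 0 60 ((12.679104804992676, 17.34328269958496), 7.686872959136963)
scene 0 75 ((12.708860397338867, 17.57594871520996), 8.12094497680664)
scene 0 105 ((12.84615421295166, 18.0), 10.732178688049316)
scene 6 60 ((12.679104804992676, 17.34328269958496), 7.686872959136963)
scene 6 75 ((12.708860397338867, 17.57594871520996), 8.12094497680664)
scene 6 105 ((13.0, 18.117647171020508), 10.719064712524414)
```

View pics/cmp.png

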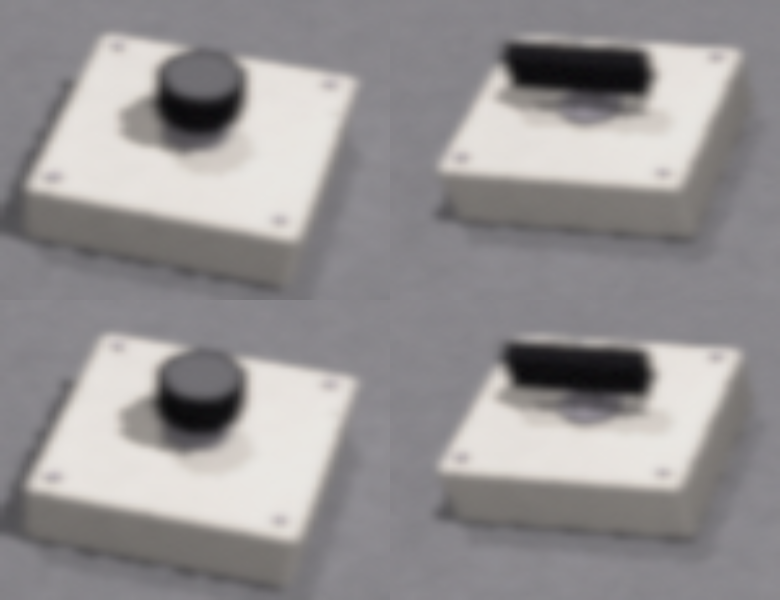

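View pics/scene6.png

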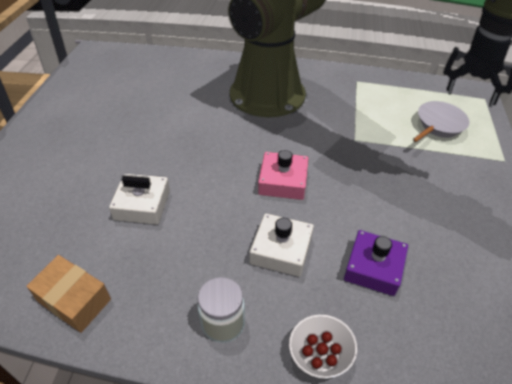

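The lamp knob at (284,228) and the fan knob at (136,182) look just as they did at the start. The arm is clear of everything.

```bash
python3 -c "
from plant import ctrl
print(ctrl.close_job())"
```

```text
the job is handed in; nothing more can be done
None
```

The lamp test is done and handed in. I gripped the lamp's round knob, on the white box at about (575, 125), and pulled it straight up 25.4 mm to its stop. It stayed there for about 1.2 s, then I pushed it back down, let go and moved the arm clear at about 11 s.

- **Fully out:** the knob's height held at the stop while the pull rose from 9 to 17 N.
- **Fully in:** the gripper came back to 235.7 mm, against 235.9 mm when it first gripped, with the push rising to 21 N.
- **After release:** the lamp knob's outline matches the starting pictures to within 0.2 px in both fixed cameras. By eye in the scene view, the fan knob, the look-alikes and the other items have not moved.

No check failed. The three camera estimates of the head's position differed by about 2 mm, within the calibration error.

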